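# Seat the carrier board in the slide fixture and bolt it

### The job

Push the orange carrier board along the fixture's rails with the fingertips until it drops into the locating notch and lies flat in it. Then push the red block of the lock bolt fully home into its tunnel, so that the steel tongue lies over the board's leading edge. Everything is only pushed, never lifted; leave the screwdriver, bracket and oil bottle alone.

Things in the scene. Friction and masses are not known exactly. Their poses are not given: they have to be found in the camera images.
- fixture: Slide fixture fixed to the bench, 150 x 490 mm. Origin on the bench under its centre; +y is the way the board slides, z up. Two aluminium rails along y, tops 45 mm above the bench, 22 to 51.5 mm either side of the centre line, open channel between (floor 12 mm up). Fences at x = +-51.5 mm stand 55 mm above the bench. The rails begin at y = -245 mm.
- notch (a point): Centre of the notch floor, 38 mm above the bench, at y = +48 mm of the fixture. Here both rails are 7 mm lower over 124 mm of length (fixture y = -14 to +110 mm). A seated board lies flat on this floor, its top 62 mm above the bench; the notch's far (+y) step stops it. Axes as the fixture.
- board: Loose orange carrier board, 100 (x) x 120 (y) x 24 mm, about 0.6 kg, low steel fittings fixed on top (to 28 mm above its underside). Origin: centre of its underside; axes as the fixture. Rides on the rails, 1.5 mm play to each fence, starting on the -y side of the notch; its -y end, a plain upright face 60 mm from the origin, is the one to push. Front end tips into the notch, then the back drops.
- bolt_bed (a point): Centre of the top of the grey bed that carries the lock bolt, 63.5 mm above the bench; the bed is 120 mm wide (x) and spans fixture y = 124 to 245 mm. A tunnel that takes in the bolt's red block stands on it, 107 mm above the bench, from y = 124 to 168 mm. Axes as the fixture.
- bolt (a joint): Travel of the lock bolt in m: 0 drawn back, 0.038 fully home (hard stop). It moves along the fixture's -y, towards the notch, against about 2 N of friction, and stays where it is left. Its steel tongue (40 mm wide, underside 64 mm above the bench) reaches 22 mm over the seated board's edge when home.
- bolt_push (a point): Centre of the outer (+y) face of the bolt's red block, 84 mm above the bench, which is pushed along the fixture's -y. The block is 100 mm wide (x), 50 mm long (y), from 64 to 100 mm above the bench. It moves with the bolt; axes as the fixture.
- screwdriver: Screwdriver with red handle lying on the bench beside the fixture; bystander. Origin at the underside of its middle, blade along its +x.
- bracket: Small steel hinge bracket, 50 x 34 x 40 mm, standing on the bench; bystander. Origin at the centre of its underside.
- oil: Small oil bottle, 44 mm diameter, 85 mm high, standing on the bench; bystander. Origin at the centre of its underside.
Things that resemble listed ones, but are neither listed nor needed, are in the scene too. There is more than one size of the board; the job needs the smallest.

How it is judged:
On the way, in this order (a step that is already met when the one before it is completed fails the run):
1. the board lies flat in the notch (z of board in the frame of fixture below 0.0405 m and angle between board's own z axis and vertical below 0.03 rad and horizontal distance between board and notch below 0.006 m), for 0.2 s.
2. the lock bolt is home over the seated board (value of joint bolt above 0.034 m and z of board in the frame of fixture below 0.0405 m), for 0.2 s.
At the end, for the whole second after the job is handed in: The board lies flat in the notch (underside within 2.5 mm of the notch floor, tilt under 0.03 rad, within 6 mm of the notch's centre), at rest, and the lock bolt is at least 34 of its 38 mm home (all of step 2 and angle between board's own z axis and vertical below 0.03 rad and horizontal distance between board and notch below 0.006 m and linear speed of board below 0.02 m/s); the robot touches nothing.
It fails at once if the board is lifted off its rails (z of board in the frame of fixture above 0.055 m).
It fails at once if the screwdriver is disturbed (distance of screwdriver from where it was at the start of the episode above 0.02 m).
It fails at once if the bracket is disturbed (distance of bracket from where it was at the start of the episode above 0.02 m).
It fails at once if the oil bottle is disturbed (distance of oil from where it was at the start of the episode above 0.02 m).
It also fails if it takes over 48 s, if anything falls off the work surface, if the arm or the gripper's body presses on something with over 40 N, if the wrist force passes 120 N, or if a joint passes its speed limit or range.

### The arm

A 6-joint arm with a two-finger parallel gripper is mounted at the origin on the work surface. World frame = base frame: x ahead of the robot, y to its left, z up, the work surface at z = 0. Lengths are in m, angles in rad, forces in N, time in s.
With the tool pointing down it reaches from about 0.375 to 0.9 m from the base axis. Payload 3.1 kg.
Tool frame: the origin (TCP) lies at the very end of the fingers, on their centre line; the grasp point (between the pads) lies 19 mm behind it (r.tcp_to_grasp is the z of the grasp point in the tool frame, in m); z points along the fingers, y is the line along which they close (so a half turn about z gives the same grasp; the last joint's range is limited). The gripper opens to 87 mm and grips with 3 to 60 N. Pads are 19 mm wide; open, the fingers measure 117 mm over their backs; the gripper's body (75 mm by 190 mm) begins 51 mm behind the grasp point.
Start: joints at [-1.46, 0.527, 1.433, -0, 1.181, -0.178], TCP at [0.178, -0.599, 0.223] pointing down, gripper open.
Joint ranges: [-3.08, 3.08], [-0.75, 2.2], [0.22, 2.44], [-1.43, 4.57], [0, 2.65], [-2.85, 2.85]. Speed limits (rad/s): [2.79, 2.79, 3.14, 3.14, 3.14, 3.14].

### API

Orientations are given as [roll, pitch, yaw] about the fixed x, y, z axes, in that order (R = Rz(yaw) Ry(pitch) Rx(roll)).
In Python, from cell import r, jaws, imaging, close_job gives the robot as it stands. Calls block until the motion is done:
- r.move_to(position, orientation): joint-space move of the TCP to a pose.
- r.move_linear(position, ori=None, rate=0.15): straight line of the TCP; ori=None keeps the orientation; rate is the mean speed in m/s.
- r.set_joints(angles): joint-space move.
- jaws.command_gripper(opening): opening from 0.0 (shut) to 1.0 (fully open); the grip force is fixed at half the most; returns when the fingers have stopped.
- r.wait(seconds).
- r.inverse_kinematics(position, orientation): joint angles nearest the present ones, or None.
- imaging.snapshot(name): name is "scene" or "side" or "wrist"; returns a dict with "pixels" (400x640x3 uint8, red, green, blue), "range_z" (400x640 float32, m along the optical axis (not along the pixel's ray), 0 where there is no reading), "K" (3x3 intrinsics, pixels), "cam_to_world" (4x4, takes a point from camera to world coordinates). Camera axes: x right, y up, looking along -z (the intrinsics and any distortion apply to the point x, -y, -z); pixel columns grow to the right and rows downward; lengths in m; the calibration is good to about 2 mm. A picture is of the moment at which its call begins.
A pose or a line that the arm cannot do raises r.MotionError and nothing moves.
- close_job(): hands the job in; it is judged then, once.
Readings, each from a call of its own:
- r.current_t(): time.
- r.current_joints(): joint angles.
- r.current_joint_vel(): joint speeds.
- r.current_joint_torque(): joint torques, N m.
- r.current_position(): TCP position.
- r.current_tcp_rot(): TCP orientation.
- r.current_force(): force on the tool from outside, world axes, zero at the start.
- r.current_torque(): the same for the moment, N m.
- r.current_width(): opening from 0.0 (shut) to 1.0 (fully open).
- r.current_grasp_force(): force on a finger pad.
Only numpy, scipy, OpenCV 4.12 (cv2) and the standard library are available. Lean on these libraries where they do the work, as an engineer would, in place of code of your own. Each camera call takes 0.05 s, during which the arm holds its last target. There are 200 camera calls.

## Working session

There is one attempt and no reset: what is moved stays moved. The work goes in short steps, each a Python script; the robot and the scene stay as the last script left them, time stands still between calls to the robot, and variables do not carry over. Pictures are saved under pics/ and viewed, at most 10 in all, crops included, and the job is handed in when it is done.

```bash
mkdir -p pics; ls
python3 - <<'E'
from cell import r,imaging
import cv2,numpy as np,pickle
d={}
for n in("scene","side"):
    s=imaging.snapshot(n);d[n]=s
    cv2.imwrite(f"pics/{n}0.png",s["pixels"][:,:,::-1])
    print(n,s["K"],s["cam_to_world"].round(3),{k:v for k,v in s.items() if k not in("pixels","range_z","K","cam_to_world")})
pickle.dump(d,open("d0.pkl","wb"))
E
```

```text
pics
scene [[462.84390796   0.         325.61249329]
 [  0.         462.84390796 200.80022794]
 [  0.           0.           1.        ]] [[-0.421 -0.632  0.651  1.271]
 [ 0.907 -0.298  0.296  0.247]
 [ 0.007  0.715  0.699  0.918]
 [ 0.     0.     0.     1.   ]] {}
side [[496.38823432   0.         325.89662465]
 [  0.         496.38823432 196.78804976]
 [  0.           0.           1.        ]] [[-0.794  0.404 -0.455 -0.06 ]
 [-0.608 -0.507  0.611  0.669]
 [ 0.016  0.761  0.648  0.894]
 [ 0.     0.     0.     1.   ]] {}
```

View pics/scene0.png

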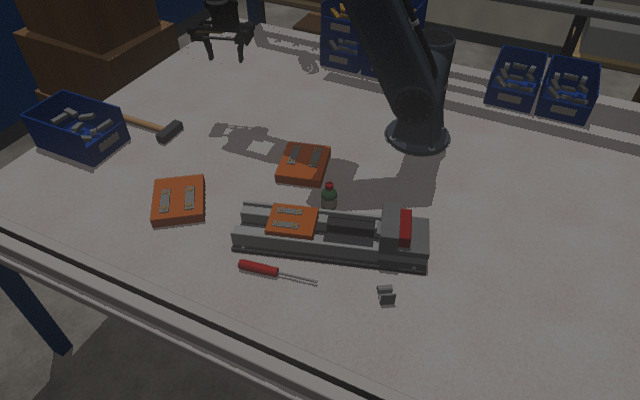

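View pics/side0.png

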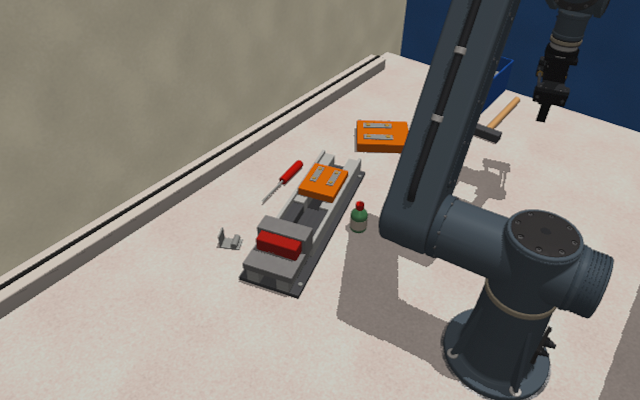

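Scene view: the fixture runs from (235,235) to (430,245). The screwdriver is at (275,270), the bracket at (386,295) and the oil bottle at (329,195). There are three orange boards: (180,200) and (303,164) lie on the bench, and (292,220) sits on the rails. The one on the rails fits because it looks the smallest. I'll measure all three and check a crop.

```bash
cat > h.py <<'E'
import numpy as np,cv2
def cloud(s):
    h,w=s["range_z"].shape; K=s["K"]; z=s["range_z"].astype(float)
    u,v=np.meshgrid(np.arange(w),np.arange(h))
    P=np.stack([(u-K[0,2])/K[0,0]*z,-(v-K[1,2])/K[1,1]*z,-z,np.ones_like(z)],-1)@s["cam_to_world"].T
    P[z==0]=np.nan; return P[...,:3]
def hsv(s): return cv2.cvtColor(s["pixels"],cv2.COLOR_RGB2HSV)
def blobs(m,amin=40):
    m=cv2.morphologyEx(m.astype(np.uint8),cv2.MORPH_CLOSE,np.ones((5,5)))
    n,l,st,c=cv2.connectedComponentsWithStats(m)
    return [(l==i,st[i],c[i]) for i in range(1,n) if st[i,4]>amin]
E
python3 - <<'E'
import pickle;from h import *
d=pickle.load(open("d0.pkl","rb"))
for n,s in d.items():
    P=cloud(s);H=hsv(s)
    for nm,m in(("orange",(H[...,0]>6)&(H[...,0]<20)&(H[...,1]>190)&(H[...,2]>60)),("red",((H[...,0]<5)|(H[...,0]>174))&(H[...,1]>150)&(H[...,2]>60)),("green",(H[...,0]>40)&(H[...,0]<90)&(H[...,1]>70))):
        for b,st,c in blobs(m):
            q=P[b];q=q[np.isfinite(q[:,0])]
            if len(q)<20: continue
            zt=np.percentile(q[:,2],90);t=q[abs(q[:,2]-zt)<.008]
            R=cv2.minAreaRect((t[:,:2]*1000).astype(np.float32))
            print(n,nm,c.round(),st[4],"ztop",zt.round(4),"rect",np.round(R[0],1),np.round(R[1],1),round(R[2],1))
    # bed & base plate region: points above bench, non-orange, near the fixture
    g=(P[...,2]>.005)&(P[...,2]<.12)
    for b,st,c in blobs(g,500):
        q=P[b];q=q[np.isfinite(q[:,0])&(q[:,2]>.006)]
        R=cv2.minAreaRect((q[:,:2]*1000).astype(np.float32));print(n,"obj",c.round(),st[4],q[:,2].max().round(3),np.round(R[0],1),np.round(R[1],1),round(R[2],1))
a=cv2.resize(d["scene"]["pixels"][130:310,140:440,::-1],None,fx=2.6,fy=2.6,interpolation=cv2.INTER_CUBIC)
cv2.imwrite("pics/crop1.png",cv2.convertScaleAbs(a,alpha=1.5))
E
```

```text
scene red [405. 224.] 298 ztop 0.1014 rect [496.1 106.6] [95.2 24.9] 16.1
scene red [258. 266.] 193 ztop 0.0266 rect [ 710.6 -187. ] [17.1 95.6] 7.7
scene obj [86. 13.] 2915 0.132 [ -165.9 -1672.4] [323.7 652.2] 30.4
scene obj [344.  55.] 1462 0.127 [-410.2 -381. ] [242.6 248.7] 89.4
scene obj [544.  84.] 6597 0.123 [-418.9  330.2] [271.2 346.4] 0.2
scene obj [ 85. 126.] 6051 0.123 [ 465.  -902.6] [257.1 419.1] 11.4
scene obj [419. 135.] 1776 0.119 [25.5  3.2] [168.7 206.8] 7.1
scene obj [330. 223.] 13067 0.11 [ 406.4 -109.3] [444.  490.7] 16.0
scene obj [178. 200.] 2530 0.043 [ 602.7 -507.2] [178.5 138.1] 35.2
scene obj [192. 320.] 15217 0.053 [ 901.7 -305.3] [  72.2 1119.6] 0.0
scene obj [265. 269.] 526 0.029 [ 703.  -139.2] [ 24.7 198.4] 9.0
side orange [382. 137.] 1171 ztop 0.0347 rect [ 597.8 -506.5] [161.5 146.5] 33.4
side orange [322. 184.] 1019 ztop 0.0706 rect [ 569.3 -165.4] [ 97.4 126.2] 15.0
side red [291. 171.] 193 ztop 0.0254 rect [ 702.4 -186.6] [18.  99.1] 9.6
side red [359. 206.] 59 ztop 0.0859 rect [ 425.9 -124.4] [17.8 18. ] 41.9
side red [278. 245.] 850 ztop 0.1008 rect [490.4 104.7] [100.2  33.7] 17.0
side green [359. 215.] 166 ztop 0.0637 rect [ 423.5 -121.5] [35.7 20.4] 38.8
side obj [134.  63.] 9182 0.129 [1554.  -568.6] [  32.8 1610.9] 0.3
side obj [171. 189.] 12190 0.053 [ 894.6 -190. ] [  91.  1528.6] 0.1
side obj [499.  81.] 669 0.123 [ 421.1 -989.9] [ 52.  234.4] 13.7
side obj [495. 123.] 632 0.036 [ 360.3 -865.4] [ 83.5 306.4] 8.3
side obj [380. 135.] 1551 0.042 [ 610.7 -525. ] [165.  192.6] 35.3
side obj [302. 226.] 8750 0.112 [536.8 -71.1] [151.6 495.4] 14.6
side obj [495. 360.] 6038 0.124 [ 1.4 20.3] [172.6 207.4] 89.0
```

View pics/crop1.png

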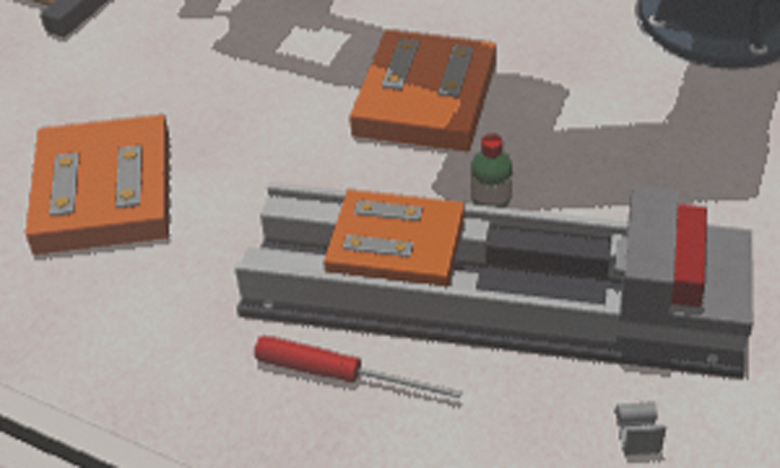

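The crop at (395,235) confirms it: the rail-mounted board (97x126 mm measured, top at 70 mm) is the 100x120 one. The bench boards measure about 140–178 mm and are decoys. Next I'll refine the fixture frame.

Run:
```python
import pickle;from h import *
d=pickle.load(open("d0.pkl","rb"))
o0=np.array([.537,-.071]);yw=np.radians(15.8)
def loc(q,yw=yw): 
    c,s=np.cos(yw),np.sin(yw);v=q[...,:2]-o0
    return np.stack([v[...,0]*c+v[...,1]*s,-v[...,0]*s+v[...,1]*c],-1)*1000
pc=lambda a:np.percentile(a,[1,5,50,95,99]).round(1)
for n,s in d.items():
    P=cloud(s);H=hsv(s);L=loc(P);z=P[...,2]*1000
    near=(abs(L[...,0])<85)&(abs(L[...,1])<260)
    org=(H[...,0]>3)&(H[...,0]<22)&(H[...,1]>140)
    red=((H[...,0]<5)|(H[...,0]>174))&(H[...,1]>150)
    for nm,m in(("boardtop",near&org&(abs(z-69)<4)),("redtop",near&red&(abs(z-100)<5)),("redface",near&red&(z<94)&(z>68)),("tunneltop",near&~red&(abs(z-107)<4)),("bed",near&~red&(abs(z-63.5)<3)&(L[...,1]>110)),("all",near&(z>8))):
        q=L[m];
        if len(q)<15: print(n,nm,len(q));continue
        print(n,nm,len(q),"z",np.median(z[m]).round(1),"x",pc(q[:,0]),"y",pc(q[:,1]),"ang",round(cv2.minAreaRect(q.astype(np.float32))[2],1))
```

```text
scene boardtop 972 z 68.2 x [-37.5 -33.4  12.7  56.4  58.8] y [-157.4 -153.8  -89.3  -44.3  -41. ] ang 0.6
scene redtop 296 z 99.4 x [-38.2 -33.2  12.8  50.8  54.2] y [169.8 170.4 182.  193.2 194.3] ang 0.3
scene redface 0
scene tunneltop 669 z 106.3 x [-53.2 -48.5  11.9  63.4  66.8] y [123.6 125.4 145.4 165.1 166.7] ang 0.5
scene bed 717 z 63.0 x [-53.9 -46.8  20.5  65.   66.9] y [123.6 168.1 218.  241.8 244.2] ang 0.6
scene all 10361 z 45.8 x [-51.  -44.5  39.9  75.8  82.3] y [-240.1 -218.2   17.7  221.6  239.5] ang 0.5
side boardtop 801 z 68.6 x [-41.8 -39.6   5.6  50.7  54. ] y [-158.1 -152.5  -83.9  -42.2  -39. ] ang 89.7
side redtop 479 z 99.3 x [-45.  -41.7   1.4  47.3  50.4] y [165.8 167.6 183.1 196.6 197.6] ang 0.8
side redface 338 z 81.3 x [-45.7 -45.2  -6.   44.6  49.4] y [168.9 179.4 195.5 198.  198.7] ang 16.2
side tunneltop 755 z 106.5 x [-54.7 -49.5   3.1  59.3  64.4] y [123.6 125.6 147.1 166.9 168.7] ang 0.4
side bed 992 z 63.0 x [-55.3 -52.6   0.8  59.2  64.5] y [161.9 184.9 217.6 243.2 245.4] ang 0.7
side all 8542 z 55.5 x [-68.  -61.5 -12.3  58.7  66.3] y [-236.8 -198.3  104.7  243.4  245.3] ang 88.8
```

```bash
cat >> h.py <<'E'
from scipy.spatial.transform import Rotation
YAW=np.radians(16.4);O=np.array([.5439,-.0690,0])
FX=np.array([np.cos(YAW),np.sin(YAW),0]);FY=np.array([-np.sin(YAW),np.cos(YAW),0])
W=lambda x,y,z:O+FX*x/1000+FY*y/1000+np.array([0,0,z/1000])
F=lambda p:np.array([(np.array(p)-O)@FX,(np.array(p)-O)@FY,p[2]])*1000
def ori(tilt,sgn):
    t=np.radians(tilt);z=-np.sin(t)*FY-np.cos(t)*np.array([0,0,1]);y=sgn*FX
    return list(Rotation.from_matrix(np.stack([np.cross(y,z),y,z],1)).as_euler("xyz"))
E
python3 - <<'E'
from h import *; from cell import r
for sg in(1,-1):
    for t,ps in((0,[(0,-200,200),(0,-200,52),(0,-20,52)]),(45,[(0,230,200),(0,230,76),(0,165,76)]),(60,[(0,230,200),(0,230,76),(0,165,76)])):
        for p in ps:
            q=r.inverse_kinematics(list(W(*p)),ori(t,sg));print(sg,t,p,W(*p).round(3),None if q is None else np.round(q,2))
print(r.current_t(),r.current_tcp_rot(),r.current_force())
E
```

```text
1 0 (0, -200, 200) [ 0.6   -0.261  0.2  ] [-0.58  0.59  1.38  0.    1.17 -0.87]
1 0 (0, -200, 52) [ 0.6   -0.261  0.052] [-0.58  0.78  1.47  0.    0.89 -0.87]
1 0 (0, -20, 52) [ 0.55  -0.088  0.052] [-0.36  0.69  1.74 -0.    0.72 -0.65]
1 45 (0, 230, 200) [0.479 0.152 0.2  ] [ 0.51  0.59  1.72 -0.83  1.2   0.68]
1 45 (0, 230, 76) [0.479 0.152 0.076] [ 0.51  0.8   1.77 -0.93  1.04  0.91]
1 45 (0, 165, 76) [0.497 0.089 0.076] [ 0.38  0.79  1.83 -1.04  0.96  0.91]
1 60 (0, 230, 200) [0.479 0.152 0.2  ] [ 0.59  0.71  1.7  -1.    1.37  0.86]
1 60 (0, 230, 76) [0.479 0.152 0.076] [ 0.59  0.93  1.71 -1.05  1.26  1.06]
1 60 (0, 165, 76) [0.497 0.089 0.076] [ 0.48  0.92  1.78 -1.17  1.18  1.1 ]
-1 0 (0, -200, 200) [ 0.6   -0.261  0.2  ] [-0.58  0.59  1.38 -0.    1.17  2.28]
-1 0 (0, -200, 52) [ 0.6   -0.261  0.052] [-0.58  0.78  1.47 -0.    0.89  2.28]
-1 0 (0, -20, 52) [ 0.55  -0.088  0.052] [-0.36  0.69  1.74 -0.    0.72  2.5 ]
-1 45 (0, 230, 200) [0.479 0.152 0.2  ] [ 0.51  0.59  1.72 -0.83  1.2  -2.46]
-1 45 (0, 230, 76) [0.479 0.152 0.076] [ 0.51  0.8   1.77 -0.93  1.04 -2.23]
-1 45 (0, 165, 76) [0.497 0.089 0.076] [ 0.38  0.79  1.83 -1.04  0.96 -2.23]
-1 60 (0, 230, 200) [0.479 0.152 0.2  ] [ 0.59  0.71  1.7  -1.    1.37 -2.28]
-1 60 (0, 230, 76) [0.479 0.152 0.076] [ 0.59  0.93  1.71 -1.05  1.26 -2.08]
-1 60 (0, 165, 76) [0.497 0.089 0.076] [ 0.48  0.92  1.78 -1.17  1.18 -2.05]
0.1 [-3.13969289e+00 -3.42701226e-04  2.88819618e-01] [-0.26432974  0.14722909 -0.39213725]
```

Run:
```python
from h import *; from cell import r,jaws,imaging
R=ori(0,1)
jaws.command_gripper(.45)
r.move_to(list(W(0,-200,180)),R)
r.move_linear(list(W(0,-200,53)),R,rate=.12)
f0=np.array(r.current_force())
def ff(): return ((np.array(r.current_force())-f0)@np.stack([FX,FY,[0,0,1]],1)).round(1)
for y in range(-180,-39,10):
    r.move_linear(list(W(0,y,53)),None,rate=.06)
    f=ff();print(y,F(r.current_position()).round(1),f,round(r.current_t(),2))
    if np.abs(f).max()>25: print("STOP");break
s=imaging.snapshot("scene")
cv2.imwrite("pics/push1.png",cv2.convertScaleAbs(cv2.resize(s["pixels"][140:290,210:450,::-1],None,fx=3,fy=3),alpha=1.5))
```

```text
-180 [   0.2 -179.5   53.2] [ 0.1  0.9 -1. ] 4.78
-170 [ 1.000e-01 -1.697e+02  5.310e+01] [ 0.3  0.7 -0.8] 5.1
-160 [   0.3 -160.    53.2] [ 0.8 -0.5 -0.3] 5.42
-150 [   0.2 -149.8   53.2] [ 0.7 -0.9  0.6] 5.73
-140 [ 1.000e-01 -1.397e+02  5.310e+01] [-0.3 -1.2  0.9] 6.05
-130 [   0.  -129.8   53.1] [-0.  -0.9  0.7] 6.37
-120 [   0.  -119.7   53.1] [ 0.4 -2.   1.1] 6.68
-110 [-1.000e-01 -1.096e+02  5.300e+01] [-0.1 -1.  -0.8] 7.0
-100 [ -0.1 -99.4  52.9] [ 0.2 -0.6 -0.2] 7.32
-90 [ -0.1 -89.5  52.9] [0.2 0.  0.7] 7.63
-80 [  0.3 -80.2  53.2] [ 0.9 -2.2  0.9] 7.95
-70 [  0.1 -70.1  53.1] [ 2.6 -2.5  1.6] 8.27
-60 [ -1.1 -58.4  52.3] [-0.9  0.3 -0.7] 8.58
-50 [ -0.7 -48.7  52.7] [ 0.5  0.4 -0.5] 8.9
-40 [ -0.3 -39.1  53. ] [-0.5  0.7 -0.2] 9.22
```

View pics/push1.png

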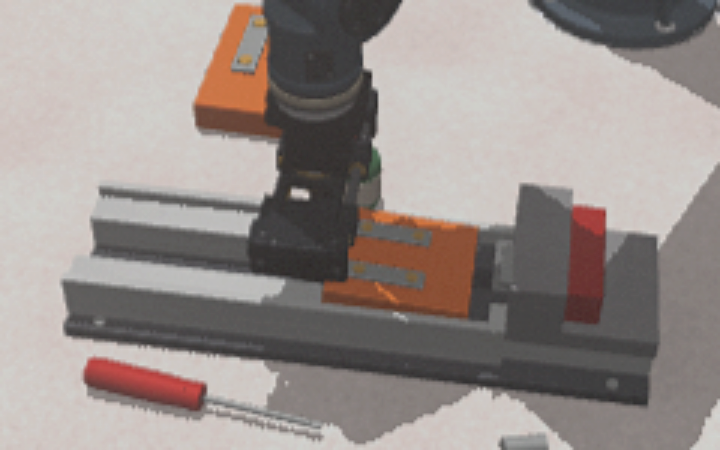

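The board front at (475,270) in the crop has tipped into the notch, and its rear at (330,300) is still up on the rails. I'll keep pushing in fine steps.

Run:
```python
from h import *; from cell import r,jaws,imaging
f0=np.array(r.current_force())
def ff(): return ((np.array(r.current_force())-f0)@np.stack([FX,FY,[0,0,1]],1)).round(1)
for y in np.arange(-37,-13,2.):
    r.move_linear(list(W(0,y,53)),None,rate=.04)
    f=ff();print(y,F(r.current_position()).round(1),f,round(r.current_t(),2))
    if np.abs(f[1])>10: print("STOP");break
y=F(r.current_position())[1]
r.move_linear(list(W(0,y-30,53)),None,rate=.1); r.move_linear(list(W(0,y-30,180)),None,rate=.2)
r.move_linear(list(W(0,y-110,180)),None,rate=.3)
for n in("side","scene"):
    s=imaging.snapshot(n)
    P=cloud(s);H=hsv(s);L=np.stack([(P-O)@FX,(P-O)@FY,P[...,2]],-1)*1000
    m=(H[...,0]>3)&(H[...,0]<22)&(H[...,1]>140)&(abs(L[...,0])<60)&(L[...,1]>-130)&(L[...,1]<130)&(L[...,2]>56)
    q=L[m];A=np.c_[q[:,:2],np.ones(len(q))];c=np.linalg.lstsq(A,q[:,2],rcond=None)[0]
    print(n,len(q),"z med",np.median(q[:,2]),"slope",c[:2].round(4),"y",np.percentile(q[:,1],[1,5,95,99]).round(1),"x",np.percentile(q[:,0],[1,99]).round(1))
cv2.imwrite("pics/push2.png",cv2.convertScaleAbs(cv2.resize(s["pixels"][140:290,210:450,::-1],None,fx=3,fy=3),alpha=1.5))
print(r.current_t())
```

```text
-37.0 [  0.1 -37.1  53. ] [ 0.1 -1.3 -0.4] 9.52
-35.0 [  0.2 -35.3  53. ] [ 0.9 -2.5 -1.9] 9.77
-33.0 [  0.1 -32.9  53. ] [ 1.5 -3.  -1.2] 10.02
-31.0 [ -0.  -30.7  53. ] [ 0.6 -3.3 -3.1] 10.27
-29.0 [ -0.1 -28.7  53. ] [ 1.1 -2.9 -2.2] 10.52
-27.0 [ -0.1 -26.7  53. ] [ 1.6 -2.9 -2.4] 10.77
-25.0 [ -0.3 -24.5  53. ] [ 0.9 -2.7 -1.8] 11.02
-23.0 [ -0.  -22.9  53. ] [ 0.  -3.  -1.7] 11.27
-21.0 [  0.1 -21.6  53.1] [-0.4 -4.5 -1.1] 11.52
-19.0 [  0.2 -21.5  53.2] [ -2.  -11.1  -4.4] 11.77
STOP
side 766 z med 61.77252058940991 slope [ 0.0315 -1.0028] y [-111.4 -107.8   77.8   82.3] x [-50.5  47.1]
scene 1007 z med 61.23526998631057 slope [-0.0011 -0.003 ] y [ -8.3  -4.8 104.2 107.6] x [-43.9  51.8]
13.5417
```

View pics/push2.png

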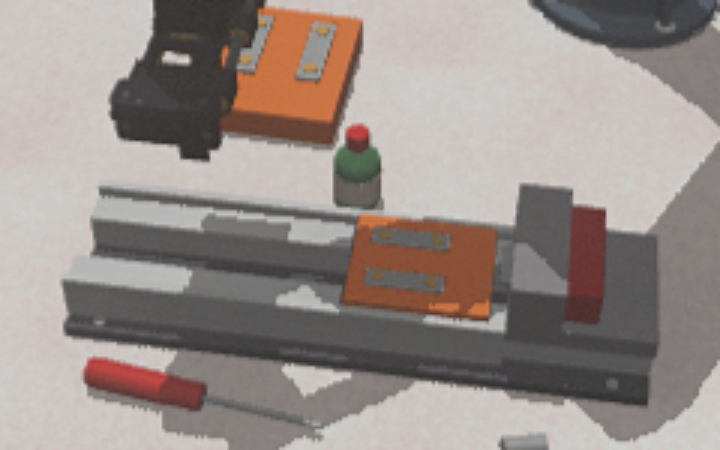

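The board is seated: top at 61.2 mm, slope 0.003, y spanning about -9 to 109. It sits at (345,305)–(495,315) in the crop with no gap showing. Next is the bolt, pushed with the fingers closed and tilted 45°.

Run:
```python
from h import *; from cell import r,jaws,imaging
R=ori(45,1)
jaws.command_gripper(0)
r.move_linear(list(W(0,-100,240)),None,rate=.2)
r.move_to(list(W(0,235,240)),R)
r.move_linear(list(W(0,235,77)),R,rate=.12)
f0=np.array(r.current_force())
def ff(): return ((np.array(r.current_force())-f0)@np.stack([FX,FY,[0,0,1]],1)).round(1)
y=220
while y>150:
    r.move_linear(list(W(0,y,77)),None,rate=.05)
    f=ff();print(y,F(r.current_position()).round(1),f,round(r.current_t(),2))
    if np.abs(f).max()>14: print("STOP");break
    y-=5 if y>175 else 2
s=imaging.snapshot("side")
cv2.imwrite("pics/bolt.png",cv2.resize(s["pixels"][130:310,200:400,::-1],None,fx=3,fy=3))
```

```text
220 [-1.000e-01  2.195e+02  7.710e+01] [ 0.1  0.1 -1. ] 18.23
215 [-1.000e-01  2.148e+02  7.700e+01] [ 0.2  0.4 -0.8] 18.48
210 [-1.000e-01  2.098e+02  7.700e+01] [ 0.   0.2 -1.2] 18.73
205 [-1.000e-01  2.047e+02  7.700e+01] [ 0.1 -0.3 -1.2] 18.98
200 [  0.  199.8  77. ] [ 0.2 -0.1 -1. ] 19.23
195 [  0.  194.7  77. ] [ 0.1  0.5 -0.6] 19.48
190 [ -0.  189.6  77.1] [ 0.7  0.3 -1.1] 19.73
185 [ -0.  184.6  77.1] [-0.6  0.4 -1.5] 19.98
180 [ -0.  179.6  77.1] [ 0.8  0.8 -0.8] 20.23
175 [  0.2 176.2  76.8] [-1.   8.   2.2] 20.48
173 [  0.2 175.8  76.7] [-3.1 16.1  5.5] 20.73
STOP
```

View pics/bolt.png

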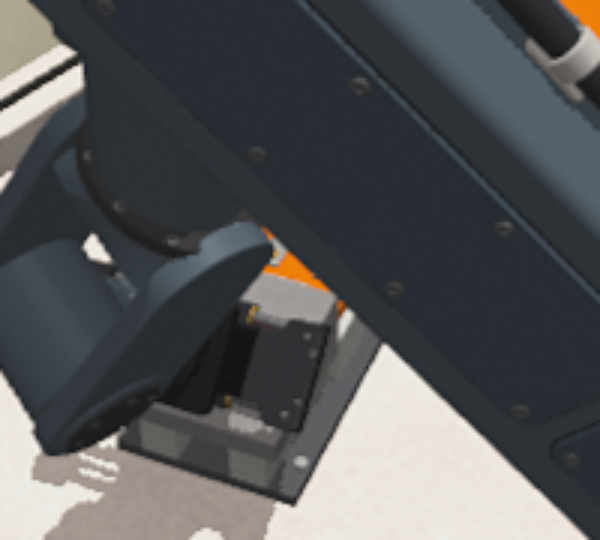

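The view is blocked by the arm: only the tunnel top at (290,295) shows, not the red block. Contact came at y=176, which could be home or the tunnel face. I'll back off and measure.

```bash
cat > chk.py <<'E'
from h import *; from cell import r,imaging
for n in("side","scene"):
    s=imaging.snapshot(n);P=cloud(s);H=hsv(s);L=np.stack([(P-O)@FX,(P-O)@FY,P[...,2]],-1)*1000
    red=((H[...,0]<6)|(H[...,0]>173))&(H[...,1]>140)&(abs(L[...,0])<60)&(L[...,1]>140)&(L[...,1]<220)&(L[...,2]>66)
    q=L[red]
    if len(q): print(n,len(q),"x",np.percentile(q[:,0],[2,98]).round(1),"y",np.percentile(q[:,1],[2,25,50,75,98]).round(1),"z",np.percentile(q[:,2],[2,50,98]).round(1))
    else: print(n,"no red")
    b=(H[...,0]>3)&(H[...,0]<22)&(H[...,1]>140)&(abs(L[...,0])<60)&(L[...,1]>-30)&(L[...,1]<130)&(L[...,2]>56)&(L[...,2]<75)
    if b.any(): print(" board z",np.median(L[b][:,2]).round(1),"y",np.percentile(L[b][:,1],[2,98]).round(1))
    cv2.imwrite(f"pics/bolt_{n}_{int(r.current_t()*10)}.png",cv2.convertScaleAbs(cv2.resize(s["pixels"][130:310,200:400,::-1] if n=="side" else s["pixels"][170:290,270:450,::-1],None,fx=3.3,fy=3.3,interpolation=cv2.INTER_CUBIC),alpha=1.4))
print(r.current_t())
E
python3 - <<'E'
from h import *; from cell import r
r.move_linear(list(W(0,240,77)),None,rate=.15)
r.move_linear(list(W(0,240,330)),None,rate=.25)
r.set_joints([1.3]+list(r.current_joints())[1:])
E
python3 chk.py; ls pics
```

```text
side 433 x [-49.6  44.3] y [165.  167.8 168.7 169.7 171.6] z [ 67.5  85.6 100.5]
 board z 61.5 y [-7.7 80. ]
scene no red
 board z 61.2 y [ -8.1 105.7]
24.05
bolt.png
bolt_scene_240.png
bolt_side_240.png
crop1.png
push1.png
push2.png
scene0.png
side0.png
```

View pics/bolt_side_240.png

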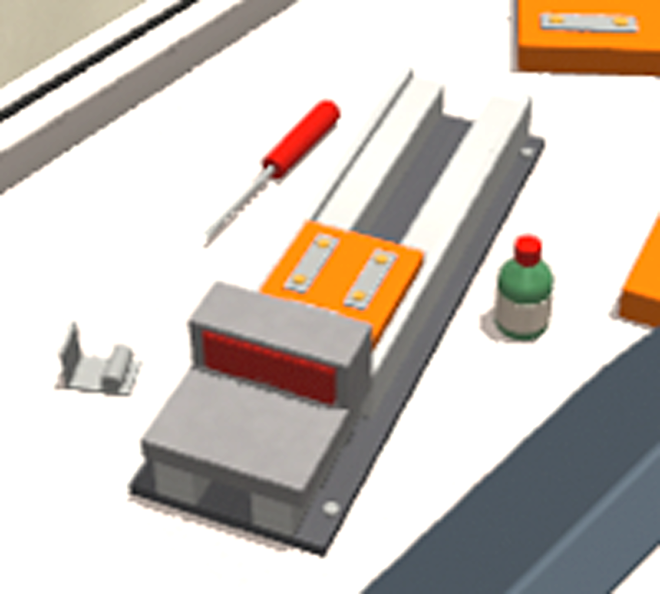

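```bash
cat > tongue.py <<'E'
from h import *; from cell import r,imaging
s=imaging.snapshot("scene");P=cloud(s);H=hsv(s);L=np.stack([(P-O)@FX,(P-O)@FY,P[...,2]],-1)*1000
org=(H[...,0]>3)&(H[...,0]<22)&(H[...,1]>140)
for lo,hi in((-45,-28),(-12,12),(28,45)):
    b=(L[...,0]>lo)&(L[...,0]<hi)&(L[...,1]>60)&(L[...,1]<130)
    print(lo,hi,"orange max y",np.percentile(L[b&org][:,1],98).round(1))
    g=b&~org&(L[...,2]>61)&(L[...,1]>84)
    if g.any():print("  grey y",np.percentile(L[g][:,1],[2,50,98]).round(1),"z",np.percentile(L[g][:,2],[2,50,98]).round(1),g.sum())
cv2.imwrite("pics/tongue.png",cv2.convertScaleAbs(cv2.resize(s["pixels"][195:275,330:440,::-1],None,fx=6,fy=6,interpolation=cv2.INTER_CUBIC),alpha=1.6))
E
python3 tongue.py
```

```text
-45 -28 orange max y 108.5
  grey y [ 94.9 124.2 129.8] z [ 63.1 104.5 109.1] 25
-12 12 orange max y 86.5
  grey y [ 88.2 110.3 129.5] z [ 68.5  71.7 107.9] 128
28 45 orange max y 107.3
  grey y [119.1 124.3 129.7] z [ 85.1 104.4 107.6] 26
```

View pics/tongue.png

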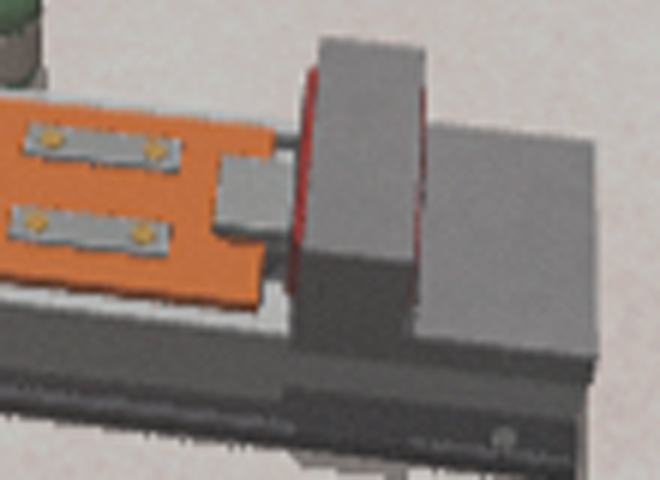

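The tongue at (215,195) in the crop lies over the board: its tip is at y≈87.5, and 88 is fully home. The red block shows about 3 mm at each end of the tunnel, so the stop was the bolt's hard stop. The board is flat at 61.2 mm and the arm is clear, so I'm handing in.

```bash
python3 -c "
from cell import r,close_job
print(r.current_t(),close_job())"
```

```text
the job is handed in; nothing more can be done
24.1 None
```

I handed the job in at 24.1 s: the camera measurements show the board flat in the notch and the lock bolt fully home over its edge, with the arm clear, but no verdict came back.

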